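# Unfold the turntable crank and wind it to its stop

### The arm

A 6-joint arm with a two-finger parallel gripper is mounted at the origin on the work surface. World frame = base frame: x ahead of the robot, y to its left, z up, the work surface at z = 0. Lengths are in m, angles in rad, forces in N, time in s.
With the tool pointing down it reaches from about 0.375 to 0.9 m from the base axis. Payload 3.1 kg.
Tool frame: the origin (TCP) lies at the very end of the fingers, on their centre line; the grasp point (between the pads) lies 19 mm behind it (env.grasp_offset is the distance from the TCP to the grasp point, in m); x points along the fingers, y is the direction in which the jaws open and shut, and the axes are right-handed (so a half turn about x gives the same grasp; the last joint's range is limited). The gripper opens to 87 mm and grips with 3 to 60 N. Pads are 19 mm wide; open, the fingers measure 117 mm over their backs; the gripper's body (75 mm by 190 mm) begins 51 mm behind the grasp point.
Start: joints at [0.974, 0.527, 1.433, -0, 1.181, -0.178], TCP at [0.254, 0.571, 0.223] pointing down, gripper open.
Joint ranges: [-3.08, 3.08], [-0.75, 2.2], [0.22, 2.44], [-1.43, 4.57], [0, 2.65], [-2.85, 2.85]. Speed limits (rad/s): [2.79, 2.79, 3.14, 3.14, 3.14, 3.14].

### API

Orientations are given as a 3x3 rotation matrix whose columns are the frame's x, y, z axes.
In Python, from rig import env, eyes gives the robot as it stands.
- The arm moves only by the tool move_arm, never from a script. Its arguments are lists of equal length, an entry for each row: "delta_pos": the shift along the tool's x, y, z in m, a list of three; "rotation": the turn, a rotation vector about the tool's x, y, z in degrees, a list of three; "fingers": the opening, from 0 (shut) to 1 (fully open). In form: {"delta_pos": [[tx, ty, tz], ...], "rotation": [[rx, ry, rz], ...], "fingers": [fingers, ...]}. A call has exactly 5 rows; each row shifts and turns the commanded pose from where the row before left it, along the tool's axes as they then stand; what a row does not reach is not made up. A row lasts 1/12 s, in which the tool goes at most 41.7 mm and 7.16 degrees, less where a joint would pass 70% of its speed; a pose out of reach is approached as far as the arm can. A call with a gripper value outside its range is refused whole. The fingers move at their own pace and stop on an object; the grip force is fixed at half the most. Time passes only in rows, so rows that do not move let the fingers close, or fill a call up. It gives the time, the measured TCP pose, the force and the opening at its end, in the units of the state.
- env.state(): the state, without advancing time (a new reading comes with each control period).
- eyes.read_camera(name): name is "scene" or "top" or "wrist"; returns the picture (420x560x3 uint8, red, green, blue); there is no depth.
- eyes.camera_params(name): a dict with "fx", "fy", "cx", "cy" (pixels), "R" (3x3) and "t" (3): a world point X has camera coordinates R X + t. Camera axes: x right, y down, z forward; pixel columns grow to the right and rows downward; lengths in m; the calibration is good to about 2 mm. A picture is of the moment at which its call begins: read the wrist's pose just before it. camera_params takes no time and is no camera call; for the wrist camera it gives the pose at the moment of the call.
- env.close_job(): hands the job in, once; it reports no verdict.
The state is a dict: "clock": time; "joints": joint angles; "qd": joint speeds; "effort": joint torques, N m; "eef_pos": TCP position; "tool_rot": TCP orientation; "wrist_force": force on the tool from outside, world axes, zero at the start; "moment": the same for the moment, N m; "gripper_width": finger opening in m.
Only numpy, scipy, OpenCV 4.12 (cv2) and the standard library are available. Lean on these libraries where they do the work, as an engineer would, in place of code of your own. Each camera call takes 0.05 s, during which the arm holds its last target.

### The job

The crank grip of the welding turntable on the bench is folded down flat along its arm. Swing the grip up until it stands fully upright, then crank it clockwise, seen from above, until the arm is up against its stop, and let go with the grip still upright. Leave the spare crank that lies loose on the bench where it is.

Things in the scene. Friction and masses are not known exactly. Their poses are not given: they have to be found in the camera images.
- hub (a point): Point on the vertical crank axis, level with the grip's hinge pin, 126 mm above the bench. Its frame is that of the fixed stand (z up; place and yaw vary): a grey gearbox 120 mm square, top 85 mm above the bench, with a round slotted steel work table (240 mm across, top 78 mm high) centred 220 mm off along -y.
- crank (a joint): Crank angle, rad, growing clockwise seen from above. At 0 the arm points from the hub along the stand's -x, at 1.571 along its +y; hard stop at 1.6, by a short steel post on the gearbox. Arm: flat steel bar 22 mm wide, 12 mm thick, top 112 mm above the bench, 110 mm from hub axis to the grip's hinge pin. Drag about 0.4 N m; stays where left; slowly turns the work table.
- grip (a joint): Fold angle, rad: 0 = lying level back over the arm, free end towards the hub; 1.571 = upright, hard stop. Hinge pin level, square to the arm, at its outer end, between cheeks 38 mm wide overall and 10 mm above the pin. Black flat-sided grip, 24 mm wide (along the pin), 26 mm deep, free end 95 mm from the pin (thin neck on the first 16 mm). Stiff hinge, about 0.09 N m: stays where left; swivelling in tight fingers it lags by up to 0.3.
- spare_mid (a point): Leave alone: middle of the spare crank's bar, 11 mm above the bench. The spare lies loose and flat, place and yaw vary: a rigid L, steel bar 160 mm long (its x) and black grip 85 mm long (towards its y, at the +x end), 24 mm high. A flat grinding disc, a brush and a bit of square tube also lie about, under 70 mm high, clear of the crank.

How it is judged:
On the way, in this order (a step that is already met when the one before it is completed fails the run):
1. the grip is swung up to upright (value of joint grip above 1.3 rad), for 0.1 s.
2. with the grip upright, the crank is wound to its stop (value of joint crank above 1.4 rad and value of joint grip above 1.3 rad), for 0.2 s.
At the end, for the whole second after the job is handed in: The grip stands upright (joint above 1.3 rad, within about 15 degrees of upright) and the crank is at its stop (joint above 1.4 rad, within about 11 degrees of it), both at rest; the spare crank has not been moved by more than 30 mm (all of step 2 and velocity of joint crank between -0.1 and 0.1 rad/s and velocity of joint grip between -0.1 and 0.1 rad/s); the robot touches nothing.
It fails at once if the spare crank is moved by more than 30 mm (distance of spare_mid from where it was at the start of the episode above 0.03 m).
It also fails if it takes over 45 s, if anything falls off the work surface, if the arm or the gripper's body presses on something with over 40 N, if the wrist force passes 120 N, or if a joint passes its speed limit or range.

## Working session

There is one attempt and no reset: what is moved stays moved. The work goes in short steps, Python scripts to look and compute and a tool call to move; the robot and the scene stay as the last step left them, time stands still between calls to the robot, and variables do not carry over. Pictures are saved under pics/ and viewed, and the job is handed in when it is done.

Besides the shell and the picture viewer there is one more tool, called as name(argument=value, ...) on one line, values as JSON. move_arm: Moves the arm, as the interface text tells. Its arguments: {"type":"object","properties":{"delta_pos":{"type":"array","items":{"type":"array","items":{"type":"number"}}},"rotation":{"type":"array","items":{"type":"array","items":{"type":"number"}}},"fingers":{"type":"array","items":{"type":"number"}}},"required":["delta_pos","rotation","fingers"]}

```bash
mkdir -p pics; ls; python3 - <<'E'
from rig import env, eyes
import cv2, numpy as np
for n in ("scene","top"):
    im=eyes.read_camera(n); cv2.imwrite(f"pics/{n}0.png",im[:,:,::-1])
    p=eyes.camera_params(n); print(n,{k:np.round(v,4).tolist() for k,v in p.items()})
s=env.state(); print(s)
E
```

```text
pics
scene {'fx': 469.1885, 'fy': 469.1885, 'cx': 272.9719, 'cy': 213.9011, 'R': [[0.3004, 0.9538, -0.0028], [0.7615, -0.2416, -0.6015], [-0.5744, 0.1786, -0.7989]], 't': [-0.0701, -0.3697, 1.9246]}
top {'fx': 417.7611, 'fy': 417.7611, 'cx': 276.4413, 'cy': 214.7805, 'R': [[0.005, -0.9998, 0.0203], [-0.984, -0.0085, -0.1779], [0.178, -0.0191, -0.9838]], 't': [-0.11, 0.5682, 1.4369]}
{'clock': 0.1, 'joints': array([ 9.73481779e-01,  5.28340881e-01,  1.43378881e+00, -4.00063032e-06,
        1.18142295e+00, -1.78457615e-01]), 'qd': array([ 0.00024183, -0.00183813, -0.00271487,  0.00067375, -0.00136385,
       -0.00108589]), 'effort': array([-4.50325033e-04, -4.40985954e+01, -1.77149373e+01,  6.34721154e-02,
        5.34417224e-02, -3.08273445e-05]), 'eef_pos': array([0.25376312, 0.57042838, 0.22168471]), 'tool_rot': array([[-1.09928494e-03,  4.06714013e-01,  9.13554871e-01],
       [-1.62269695e-03,  9.13553495e-01, -4.06715353e-01],
       [-9.99998079e-01, -1.92951876e-03, -3.44282006e-04]]), 'wrist_force': array([-1.16550743, -0.2774383 , -0.45733499]), 'moment': array([0.0289574 , 0.00502704, 0.0290561 ]), 'gripper_width': 0.08712059721856528}
```

View pics/scene0.png

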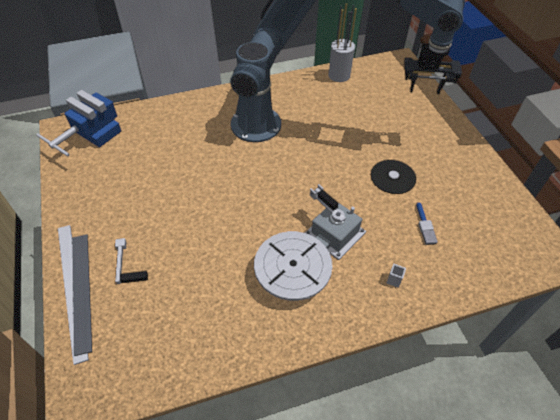

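View pics/top0.png

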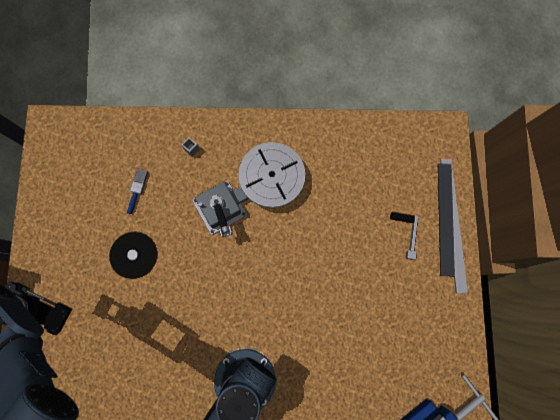

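The scene view shows the gearbox near (338,225), the work table at (293,263) and the spare at (125,265), far from the crank. In the top view they are at (220,205), (272,174) and (410,230). Next I'll zoom in.

```bash
cat > h.py <<'E'
import numpy as np, cv2
from rig import env, eyes
def ray(p,u,v):
    d=np.array([(u-p['cx'])/p['fx'],(v-p['cy'])/p['fy'],1.]); R=np.array(p['R']); t=np.array(p['t'])
    return -R.T@t, R.T@d
def onz(p,u,v,z):
    c,d=ray(p,u,v); return c+d*(z-c[2])/d[2]
def proj(p,X):
    x=np.array(p['R'])@np.array(X)+np.array(p['t']); return np.array([p['fx']*x[0]/x[2]+p['cx'],p['fy']*x[1]/x[2]+p['cy']])
def crop(im,x0,y0,x1,y1,k,fn):
    c=cv2.resize(im[y0:y1,x0:x1],None,fx=k,fy=k,interpolation=cv2.INTER_CUBIC); cv2.imwrite(fn,c)
E
python3 - <<'E'
import cv2
from h import *
crop(cv2.imread('pics/top0.png'),180,130,320,250,5,'pics/topc.png')
crop(cv2.imread('pics/scene0.png'),245,175,385,305,4,'pics/scc.png')
# table rim in top
for n,b in (('top',(230,135,315,215)),('scene',(248,230,338,302))):
    im=cv2.imread(f'pics/{n}0.png'); hsv=cv2.cvtColor(im,cv2.COLOR_BGR2HSV)
    m=((hsv[...,1]<45)&(hsv[...,2]>130)).astype('uint8')*255
    mm=np.zeros_like(m); x0,y0,x1,y1=b; mm[y0:y1,x0:x1]=m[y0:y1,x0:x1]
    mm=cv2.morphologyEx(mm,cv2.MORPH_OPEN,np.ones((7,7)))
    c=max(cv2.findContours(mm,cv2.RETR_EXTERNAL,cv2.CHAIN_APPROX_NONE)[0],key=cv2.contourArea)
    p=eyes.camera_params(n)
    P=np.array([onz(p,u,v,.078)[:2] for u,v in cv2.convexHull(c)[:,0].astype(float)])
    print(n,cv2.fitEllipse(c),cv2.minEnclosingCircle((P*1000).astype('float32')))
E
```

```text
top ((269.8296813964844, 176.64578247070312), (49.00627899169922, 61.18342590332031), 97.38072204589844) ((713.1959838867188, -87.35255432128906), 118.61622619628906)
scene ((294.3056335449219, 265.1850891113281), (63.702491760253906, 74.58012390136719), 99.72826385498047) ((712.6502685546875, -84.49810791015625), 124.2067642211914)
```

View pics/topc.png

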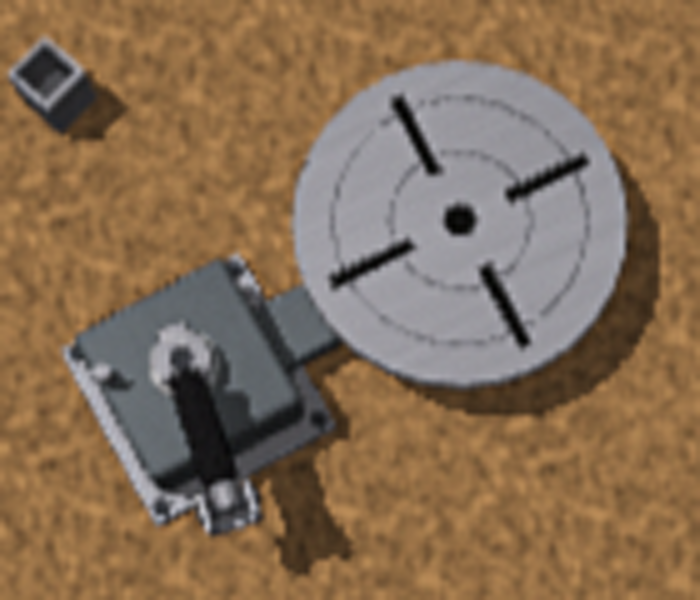

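View pics/scc.png

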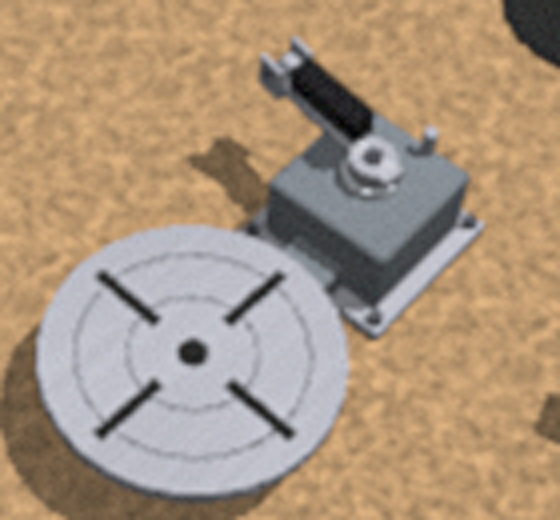

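```bash
python3 - <<'E'
from h import *
pt=eyes.camera_params('top'); ps=eyes.camera_params('scene')
def tri(a,b):
    c1,d1=ray(pt,*a); c2,d2=ray(ps,*b); d1/=np.linalg.norm(d1); d2/=np.linalg.norm(d2)
    s=np.linalg.lstsq(np.c_[d1,-d2],c2-c1,rcond=None)[0]; x,y=c1+s[0]*d1,c2+s[1]*d2
    return (x+y)/2, np.linalg.norm(x-y)
T=[(a/5+180-.4,b/5+130-.4) for a,b in((460,219),(181,358),(226,505),(104,373))]
S=[(a/4+245-.4,b/4+175-.4) for a,b in((193,352),(373,157),(285,66),(431,132))]
for n,a,b in zip(('table','hubtop','cheeks','post'),T,S): print(n,*[np.round(v,4) for v in tri(a,b)])
print(onz(pt,*T[0],.078),onz(ps,*S[0],.078))
for z in(.112,.12,.126):print(z,onz(pt,*T[1],z),onz(ps,*S[1],z))
for z in(.126,.136):print(z,onz(pt,*T[2],z),onz(ps,*S[2],z))
E
```

```text
table [ 0.7144 -0.0875  0.0769] 0.0002
hubtop [0.604  0.103  0.1092] 0.0012
cheeks [0.5007 0.0671 0.1183] 0.0039
post [0.5937 0.1567 0.108 ] 0.0013
[ 0.71399804 -0.08762658  0.078     ] [ 0.71500942 -0.08767248  0.078     ]
0.112 [0.60363167 0.1031953  0.112     ] [0.60584711 0.10123695 0.112     ]
0.12 [0.60192512 0.10216549 0.12      ] [0.61118212 0.09812896 0.12      ]
0.126 [0.60064521 0.10139313 0.126     ] [0.61518338 0.09579797 0.126     ]
0.126 [0.5001891  0.06820527 0.126     ] [0.50624181 0.06239439 0.126     ]
0.136 [0.4987781  0.06715659 0.136     ] [0.51382687 0.05879036 0.136     ]
```

The stand is measured: the hub is at about (0.604, 0.103), stand yaw is about 30°, the crank is at about 0.19 rad and the hinge is at about (0.500, 0.067). The hub-to-table distance comes out at 220 mm as specified. I'll plan the approach with the jaws along the pin, which puts tool y at a yaw of about 109°.

```bash
cat >> h.py <<'E'
from scipy.spatial.transform import Rotation as Ro
def Rdown(yaw_y):  # tool x down, y at yaw (deg)
    a=np.radians(yaw_y); x=np.array([0,0,-1.]); y=np.array([np.cos(a),np.sin(a),0]); return np.c_[x,y,np.cross(x,y)]
def plan(path, n, R1=None, f=1, start=None):
    """path: function s in[0,1] -> TCP pos, n rows; rotate evenly to R1"""
    s=env.state(); p=np.array(s['eef_pos']); R=np.array(s['tool_rot'])
    rv=Ro.from_matrix(R.T@R1).as_rotvec(degrees=True) if R1 is not None else np.zeros(3)
    st=np.round(rv/n,1)
    for k in range(n):
        d=np.round(R.T@(path((k+1)/n)-p),4)
        print(d.tolist(), st.tolist()); p=p+R@d; R=R@Ro.from_rotvec(st,degrees=True).as_matrix()
    print('end',np.round(p,4),np.round(R,3).tolist())
def line(b,n,R1=None):
    a=np.array(env.state()['eef_pos']); b=np.array(b); plan(lambda s:a+s*(b-a),n,R1)
def st():
    s=env.state(); print(round(s['clock'],2),np.round(s['eef_pos'],4),np.round(s['tool_rot'],3).tolist(),'F',np.round(s['wrist_force'],1),'w',round(s['gripper_width'],4),'q',np.round(s['joints'],2))
E
python3 -c "
from h import *
line([.5615,.0882,.215],15,Rdown(109.2))"
```

```text
[0.0005, -0.021, 0.0318] [-2.9, -0.0, 0.0]
[0.0005, -0.0226, 0.0307] [-2.9, -0.0, 0.0]
[0.0004, -0.0242, 0.0296] [-2.9, -0.0, 0.0]
[0.0005, -0.0256, 0.0282] [-2.9, -0.0, 0.0]
[0.0005, -0.027, 0.027] [-2.9, -0.0, 0.0]
[0.0005, -0.0283, 0.0255] [-2.9, -0.0, 0.0]
[0.0004, -0.0296, 0.0241] [-2.9, -0.0, 0.0]
[0.0005, -0.0307, 0.0225] [-2.9, -0.0, 0.0]
[0.0005, -0.0319, 0.021] [-2.9, -0.0, 0.0]
[0.0005, -0.0328, 0.0193] [-2.9, -0.0, 0.0]
[0.0004, -0.0339, 0.0177] [-2.9, -0.0, 0.0]
[0.0005, -0.0346, 0.0159] [-2.9, -0.0, 0.0]
[0.0005, -0.0354, 0.0141] [-2.9, -0.0, 0.0]
[0.0005, -0.0361, 0.0123] [-2.9, -0.0, 0.0]
[0.0004, -0.0367, 0.0105] [-2.9, -0.0, 0.0]
end [0.5615 0.0882 0.215 ] [[-0.001, -0.334, 0.943], [-0.002, 0.943, 0.334], [-1.0, -0.001, -0.002]]
```

move_arm(delta_pos=[[0, -0.021, 0.032], [0, -0.0225, 0.0305], [0, -0.024, 0.0295], [0, -0.0255, 0.028], [0, -0.027, 0.027]], rotation=[[-2.9, 0, 0], [-2.9, 0, 0], [-2.9, 0, 0], [-2.9, 0, 0], [-2.9, 0, 0]], fingers=[1, 1, 1, 1, 1])

```text
clock: 0.52
eef_pos: [0.3568, 0.409, 0.2222]
tool_rot: [[-0.001, 0.162, 0.987], [-0.001, 0.987, -0.162], [-1.0, -0.001, -0.001]]
wrist_force: [0.3, 0.9, 0.4]
gripper_width: 0.0871
```

move_arm(delta_pos=[[0, -0.0285, 0.0255], [0, -0.0295, 0.024], [0, -0.0305, 0.0225], [0, -0.032, 0.021], [0, -0.033, 0.0195]], rotation=[[-2.9, 0, 0], [-2.9, 0, 0], [-2.9, 0, 0], [-2.9, 0, 0], [-2.9, 0, 0]], fingers=[1, 1, 1, 1, 1])

```text
clock: 0.93
eef_pos: [0.4595, 0.2481, 0.2223]
tool_rot: [[-0.001, -0.09, 0.996], [-0.0, 0.996, 0.09], [-1.0, -0.0, -0.001]]
wrist_force: [0.6, 0.5, 0.9]
gripper_width: 0.0872
```

move_arm(delta_pos=[[0, -0.034, 0.0175], [0, -0.0345, 0.016], [0, -0.0355, 0.014], [0, -0.036, 0.0125], [0, -0.0365, 0.0105]], rotation=[[-2.9, 0, 0], [-2.9, 0, 0], [-2.9, 0, 0], [-2.9, 0, 0], [-2.9, 0, 0]], fingers=[1, 1, 1, 1, 1])

```text
clock: 1.35
eef_pos: [0.5622, 0.0875, 0.2222]
tool_rot: [[-0.001, -0.336, 0.942], [0.0, 0.942, 0.336], [-1.0, 0.0, -0.001]]
wrist_force: [-0.1, -0.1, 0.4]
gripper_width: 0.0868
```

```bash
python3 - <<'E'
from h import *
st()
p=eyes.camera_params('wrist'); im=eyes.read_camera('wrist'); cv2.imwrite('pics/w1.png',im[:,:,::-1])
import pickle; pickle.dump(p,open('w1.pkl','wb'))
h=np.array([.5001,.0668,.126]); hub=np.array([.604,.103,.126])
print(proj(p,h),proj(p,hub),proj(p,h+[.0614,.0214,0.013]))
st()
E
```

```text
1.35 [0.5622 0.0875 0.2222] [[-0.001, -0.336, 0.942], [0.0, 0.942, 0.336], [-1.0, 0.0, -0.001]] F [-0.1 -0.1  0.4] w 0.0868 q [-0.04  0.45  1.58  0.    1.11 -1.96]
[277.72745486 124.75764266] [276.61607832 267.59386742] [277.08884128 218.20079254]
1.4 [0.5679 0.0811 0.2225] [[0.006, -0.334, 0.942], [-0.005, 0.942, 0.334], [-1.0, -0.007, 0.004]] F [ 3.3 -3.7 -0.3] w 0.0868 q [-0.05  0.46  1.57 -0.01  1.11 -1.96]
```

View pics/w1.png

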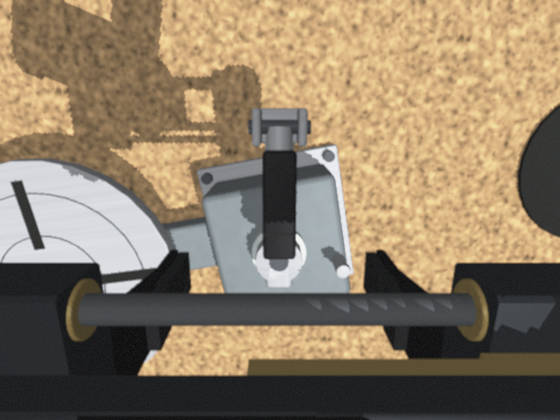

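The wrist view shows the grip straight along column 280 between the jaws, with the pin at (279,127) and the hub boss at (280,260), within 2 px of the prediction. I'll let the arm settle, then descend.

move_arm(delta_pos=[[0, 0, 0], [0, 0, 0], [0.01, 0, 0], [0.015, 0, 0], [0.015, 0, 0]], rotation=[[0, 0, 0], [0, 0, 0], [0, 0, 0], [0, 0, 0], [0, 0, 0]], fingers=[1, 1, 1, 1, 1])

```text
clock: 1.82
eef_pos: [0.5606, 0.091, 0.1819]
tool_rot: [[-0.0, -0.336, 0.942], [0.0, 0.942, 0.336], [-1.0, 0.0, 0.0]]
wrist_force: [-0.6, 0.4, 0.2]
gripper_width: 0.0872
```

```bash
python3 -c "
from h import *
st(); line([.5615,.0882,.108],5,Rdown(109.2))"
```

```text
1.82 [0.5606 0.091  0.1819] [[-0.0, -0.336, 0.942], [0.0, 0.942, 0.336], [-1.0, 0.0, 0.0]] F [-0.6  0.4  0.2] w 0.0872 q [-0.04  0.5   1.62  0.    1.02 -1.95]
[0.0148, -0.0006, -0.0] [0.1, 0.0, -0.0]
[0.0148, -0.0006, -0.0] [0.1, 0.0, -0.0]
[0.0147, -0.0006, -0.0001] [0.1, 0.0, -0.0]
[0.0148, -0.0005, 0.0] [0.1, 0.0, -0.0]
[0.0148, -0.0006, -0.0] [0.1, 0.0, -0.0]
end [0.5615 0.0882 0.108 ] [[-0.0, -0.328, 0.945], [0.0, 0.945, 0.328], [-1.0, 0.0, 0.0]]
```

move_arm(delta_pos=[[0.015, -0.0005, 0], [0.015, -0.0005, 0], [0.015, -0.0005, 0], [0.015, -0.0005, 0], [0.014, -0.0005, 0]], rotation=[[0, 0, 0], [0, 0, 0], [0, 0, 0], [0, 0, 0], [0, 0, 0]], fingers=[1, 1, 1, 1, 1])

```text
clock: 2.23
eef_pos: [0.5608, 0.0889, 0.1071]
tool_rot: [[-0.002, -0.336, 0.942], [0.0, 0.942, 0.336], [-1.0, 0.001, -0.002]]
wrist_force: [0.2, 0.1, -0.6]
gripper_width: 0.0865
```

move_arm(delta_pos=[[0, 0, 0], [0, 0, 0], [0, 0, 0], [0, 0, 0], [0, 0, 0]], rotation=[[0, 0, 0], [0, 0, 0], [0, 0, 0], [0, 0, 0], [0, 0, 0]], fingers=[0.5, 0.2, 0, 0, 0])

```text
clock: 2.65
eef_pos: [0.5631, 0.0872, 0.1095]
tool_rot: [[0.002, -0.334, 0.942], [-0.0, 0.942, 0.334], [-1.0, -0.001, 0.002]]
wrist_force: [-0.7, -0.9, -0.1]
gripper_width: 0.0614
```

```bash
python3 - <<'E'
from h import *
st()
im=eyes.read_camera('wrist'); cv2.imwrite('pics/w2.png',im[:,:,::-1])
E
```

```text
2.65 [0.5631 0.0872 0.1095] [[0.002, -0.334, 0.942], [-0.0, 0.942, 0.334], [-1.0, -0.001, 0.002]] F [-0.7 -0.9 -0.1] w 0.0614 q [-0.04  0.61  1.67  0.    0.86 -1.95]
```

View pics/w2.png

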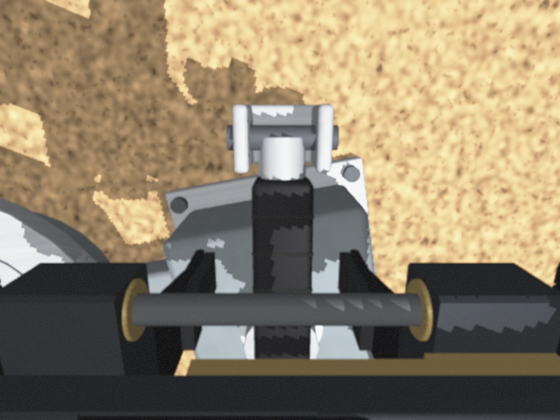

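The view shows the fingers, at about columns 205 and 350, straddling the grip at columns 253–313. The slot is clear and they are still closing.

move_arm(delta_pos=[[0, 0, 0], [0, 0, 0], [0, 0, 0], [0, 0, 0], [0, 0, 0]], rotation=[[0, 0, 0], [0, 0, 0], [0, 0, 0], [0, 0, 0], [0, 0, 0]], fingers=[0, 0, 0, 0, 0])

```text
clock: 3.12
eef_pos: [0.5619, 0.0883, 0.1085]
tool_rot: [[-0.001, -0.332, 0.943], [0.003, 0.943, 0.332], [-1.0, 0.003, -0.0]]
wrist_force: [-0.8, 10.0, 0.9]
gripper_width: 0.0244
```

move_arm(delta_pos=[[0, 0, 0], [0, 0, 0], [0, 0, 0], [0, 0, 0], [0, 0, 0]], rotation=[[0, 0, 0], [0, 0, 0], [0, 0, 0], [0, 0, 0], [0, 0, 0]], fingers=[0, 0, 0, 0, 0])

```text
clock: 3.53
eef_pos: [0.5619, 0.0885, 0.1085]
tool_rot: [[-0.001, -0.334, 0.943], [0.003, 0.943, 0.334], [-1.0, 0.003, -0.0]]
wrist_force: [-1.3, 5.6, 0.4]
gripper_width: 0.0239
```

```bash
python3 - <<'E'
from h import *
st()
s=env.state(); p0=np.array(s['eef_pos']); h=np.array([.5001,.0668,.126])
u=np.array([.944,.329,0]); 
g=p0+np.array([0,0,.019]); r=np.hypot((g-h)@u,g[2]-.126); print('r',r,'lat',np.cross(u,g-h)[2], 'z',g[2])
a0=np.arctan2(g[2]-.126,(g-h)@u)
def path(s_):
    a=a0+s_*(np.pi/2-a0); d=r*np.array([np.cos(a),np.sin(a)])
    return p0+(d[0]-(g-h)@u)*u+np.array([0,0,d[1]-(g[2]-.126)])
plan(path,15)
E
```

```text
3.53 [0.5619 0.0885 0.1085] [[-0.001, -0.334, 0.943], [0.003, 0.943, 0.334], [-1.0, 0.003, -0.0]] F [-1.3  5.6  0.4] w 0.0239 q [-0.04  0.61  1.67  0.    0.86 -1.95]
r 0.06548622652559241 lat 0.000204572185059336 z 0.12745858219891457
[-0.0067, 0.0, -0.0005] [0.0, 0.0, 0.0]
[-0.0067, 0.0, -0.0012] [0.0, 0.0, 0.0]
[-0.0065, 0.0001, -0.0019] [0.0, 0.0, 0.0]
[-0.0062, 0.0, -0.0025] [0.0, 0.0, 0.0]
[-0.006, 0.0, -0.0032] [0.0, 0.0, 0.0]
[-0.0056, 0.0001, -0.0037] [0.0, 0.0, 0.0]
[-0.0052, 0.0, -0.0043] [0.0, 0.0, 0.0]
[-0.0048, 0.0, -0.0049] [0.0, 0.0, 0.0]
[-0.0042, 0.0001, -0.0053] [0.0, 0.0, 0.0]
[-0.0036, 0.0, -0.0057] [0.0, 0.0, 0.0]
[-0.003, 0.0001, -0.006] [0.0, 0.0, 0.0]
[-0.0024, -0.0, -0.0063] [0.0, 0.0, 0.0]
[-0.0017, 0.0, -0.0066] [0.0, 0.0, 0.0]
[-0.0011, 0.0001, -0.0066] [0.0, 0.0, 0.0]
[-0.0003, -0.0, -0.0068] [0.0, 0.0, 0.0]
end [0.5    0.067  0.1725] [[-0.001, -0.334, 0.943], [0.003, 0.943, 0.334], [-1.0, 0.003, -0.0]]
```

The grip is held at a width of 24 mm. I'll swing it up along the arc.

move_arm(delta_pos=[[-0.0065, 0, -0.0005], [-0.0065, 0, -0.001], [-0.0065, 0, -0.002], [-0.006, 0, -0.0025], [-0.006, 0, -0.003]], rotation=[[0, 0, 0], [0, 0, 0], [0, 0, 0], [0, 0, 0], [0, 0, 0]], fingers=[0, 0, 0, 0, 0])

```text
clock: 3.95
eef_pos: [0.5533, 0.0853, 0.1392]
tool_rot: [[-0.001, -0.334, 0.942], [0.002, 0.942, 0.334], [-1.0, 0.003, -0.001]]
wrist_force: [0.1, 5.5, -8.4]
gripper_width: 0.0234
```

move_arm(delta_pos=[[-0.0055, 0, -0.0035], [-0.005, 0, -0.0045], [-0.005, 0, -0.005], [-0.004, 0, -0.0055], [-0.0035, 0, -0.0055]], rotation=[[0, 0, 0], [0, 0, 0], [0, 0, 0], [0, 0, 0], [0, 0, 0]], fingers=[0, 0, 0, 0, 0])

```text
clock: 4.37
eef_pos: [0.5318, 0.0775, 0.1623]
tool_rot: [[0.002, -0.334, 0.943], [0.003, 0.943, 0.334], [-1.0, 0.002, 0.003]]
wrist_force: [2.5, 6.4, -9.4]
gripper_width: 0.0238
```

```bash
python3 - <<'E'
from h import *
st()
im=eyes.read_camera('scene'); crop(im[:,:,::-1],245,145,385,265,5,'pics/s3.png')
E
```

```text
4.37 [0.5318 0.0775 0.1623] [[0.002, -0.334, 0.943], [0.003, 0.943, 0.334], [-1.0, 0.002, 0.003]] F [ 2.5  6.4 -9.4] w 0.0238 q [-0.07  0.49  1.71  0.    0.93 -1.98]
```

View pics/s3.png

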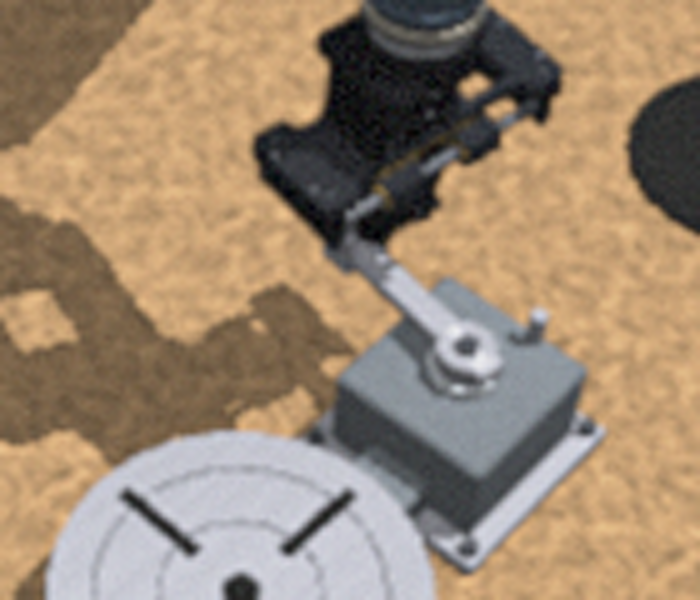

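The arm (cheeks at about (350,245) in the crop) hasn't moved and the grip is off it, hidden by the gripper. I'll finish the arc and then press past the stop by several mm.

move_arm(delta_pos=[[-0.003, 0, -0.006], [-0.0025, 0, -0.0065], [-0.0015, 0, -0.0065], [-0.001, 0, -0.0065], [0, 0, -0.007]], rotation=[[0, 0, 0], [0, 0, 0], [0, 0, 0], [0, 0, 0], [0, 0, 0]], fingers=[0, 0, 0, 0, 0])

```text
clock: 4.83
eef_pos: [0.5053, 0.0671, 0.172]
tool_rot: [[0.011, -0.333, 0.943], [0.004, 0.943, 0.333], [-1.0, 0.0, 0.012]]
wrist_force: [8.0, 8.8, -1.7]
gripper_width: 0.0238
```

move_arm(delta_pos=[[0, 0, -0.003], [0, 0, -0.003], [0, 0, 0], [0, 0, 0], [0, 0, 0]], rotation=[[0, 0, 0], [0, 0, 0], [0, 0, 0], [0, 0, 0], [0, 0, 0]], fingers=[0, 0, 0, 0, 0])

```text
clock: 5.25
eef_pos: [0.4997, 0.0647, 0.1724]
tool_rot: [[0.011, -0.333, 0.943], [0.003, 0.943, 0.333], [-1.0, -0.0, 0.012]]
wrist_force: [4.0, 7.6, -0.7]
gripper_width: 0.0236
```

```bash
python3 - <<'E'
from h import *
st()
im=eyes.read_camera('wrist'); cv2.imwrite('pics/w4.png',im[:,:,::-1])
im=eyes.read_camera('scene'); crop(im[:,:,::-1],245,145,385,265,5,'pics/s4.png')
E
```

```text
5.25 [0.4997 0.0647 0.1724] [[0.011, -0.333, 0.943], [0.003, 0.943, 0.333], [-1.0, -0.0, 0.012]] F [ 4.   7.6 -0.7] w 0.0236 q [-0.1   0.43  1.79  0.01  0.9  -2.01]
```

View pics/w4.png

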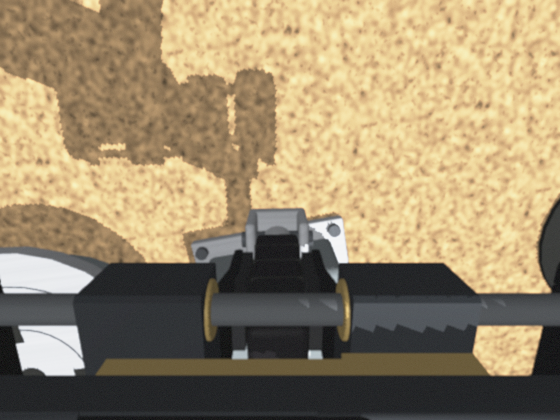

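View pics/s4.png

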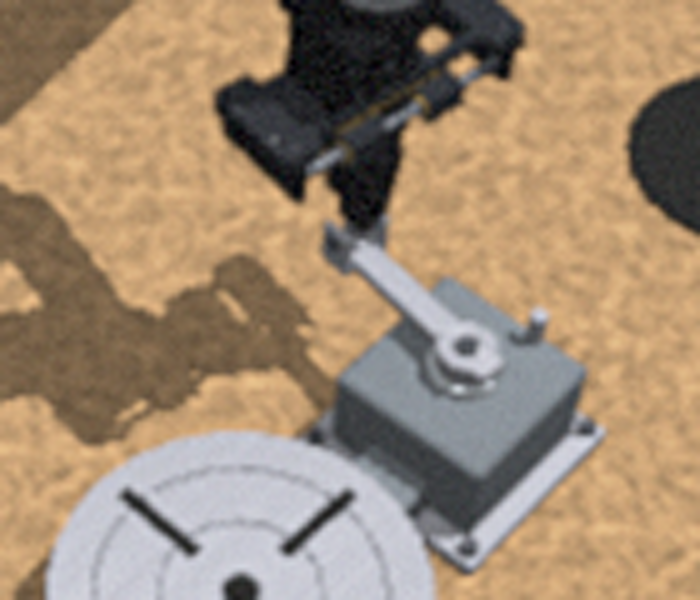

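move_arm(delta_pos=[[0, 0, -0.003], [0, 0, -0.003], [0, 0, 0], [0, 0, 0], [0, 0, 0]], rotation=[[0, 0, 0], [0, 0, 0], [0, 0, 0], [0, 0, 0], [0, 0, 0]], fingers=[0, 0, 0, 0, 0])

```text
clock: 5.77
eef_pos: [0.4946, 0.0626, 0.1725]
tool_rot: [[0.012, -0.332, 0.943], [0.003, 0.943, 0.332], [-1.0, -0.001, 0.013]]
wrist_force: [5.9, 7.3, -1.4]
gripper_width: 0.0239
```

```bash
python3 - <<'E'
from h import *
st()
p=eyes.camera_params('wrist')
im=eyes.read_camera('wrist'); crop(im[:,:,::-1],180,180,380,330,4,'pics/w5.png')
h=np.array([.5001,.0668,0]);u=np.array([.944,.329,0])
for z in(.136,.15,.17,.2): print(z,proj(p,h+[0,0,z]),proj(p,h-.013*u+[0,0,z]))
E
```

```text
5.77 [0.4946 0.0626 0.1725] [[0.012, -0.332, 0.943], [0.003, 0.943, 0.332], [-1.0, -0.001, 0.013]] F [ 5.9  7.3 -1.4] w 0.0239 q [-0.1   0.43  1.81  0.01  0.89 -2.01]
0.136 [279.46130197 251.42059424] [279.58134222 231.07659141]
0.15 [279.6419129  261.29005403] [279.77367879 239.74743409]
0.17 [279.94640269 277.92885746] [280.09900526 254.41367541]
0.2 [280.5469805  310.74735017] [280.74464284 283.52005785]
```

View pics/w5.png

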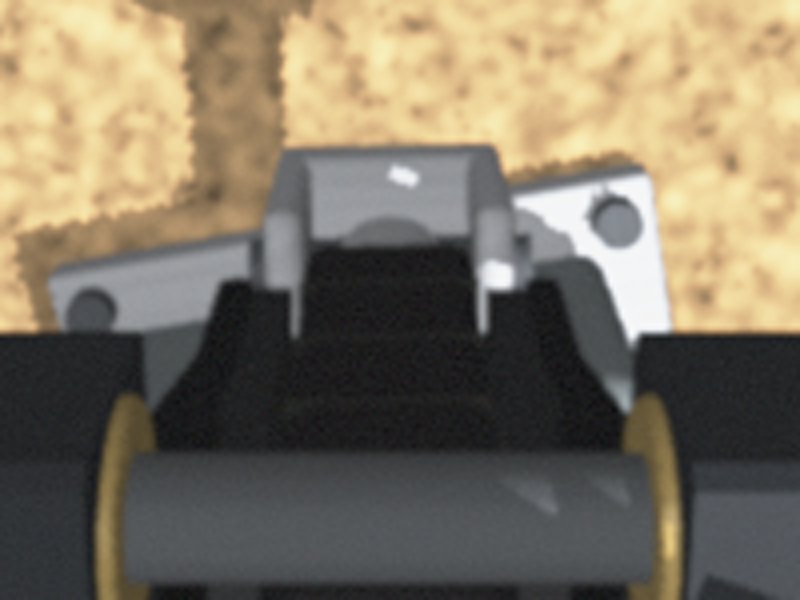

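The lower outer edge of the grip sits at image row 241 against 234.5 predicted for upright, so it lags by roughly 0.15–0.2 rad while swivelling in the pads. I'll roll the tool about the pin axis to carry the grip onto its stop.

move_arm(delta_pos=[[0, 0, 0.002], [0, 0, 0.002], [0, 0, 0.002], [0, 0, 0.002], [0, 0, 0]], rotation=[[0, -5, 0], [0, -5, 0], [0, -5, 0], [0, -5, 0], [0, 0, 0]], fingers=[0, 0, 0, 0, 0])

```text
clock: 6.23
eef_pos: [0.4964, 0.0639, 0.1724]
tool_rot: [[0.326, -0.331, 0.885], [0.116, 0.943, 0.311], [-0.938, 0.001, 0.346]]
wrist_force: [4.4, 7.1, -1.9]
gripper_width: 0.0238
```

```bash
python3 - <<'E'
from h import *
st()
s=env.state(); h=np.array([.5001,.0668,0]);u=np.array([.944,.329,0])
g=s['eef_pos']-.019*s['tool_rot'][:,0]; print('grasp rel pin radial',(g-h)@u,'z',g[2])
p=eyes.camera_params('wrist')
im=eyes.read_camera('wrist'); crop(im[:,:,::-1],180,180,380,330,4,'pics/w6.png')
for z in(.136,.142,.17,.2): print(z,proj(p,h+[0,0,z]),proj(p,h-.013*u+[0,0,z]))
im=eyes.read_camera('scene'); crop(im[:,:,::-1],245,145,385,265,5,'pics/s6.png')
E
```

```text
6.23 [0.4964 0.0639 0.1724] [[0.326, -0.331, 0.885], [0.116, 0.943, 0.311], [-0.938, 0.001, 0.346]] F [ 4.4  7.1 -1.9] w 0.0238 q [-0.21  0.35  2.05  0.41  0.47 -2.47]
grasp rel pin radial -0.010984012593390378 z 0.19026011409517146
0.136 [278.35117672 229.65379379] [278.46647043 211.82237154]
0.142 [278.41109556 236.28675818] [278.53160958 218.27839646]
0.17 [278.73300201 271.92152459] [278.88362128 253.16673096]
0.2 [279.18057501 321.46747169] [279.37889806 302.25425221]
```

View pics/w6.png

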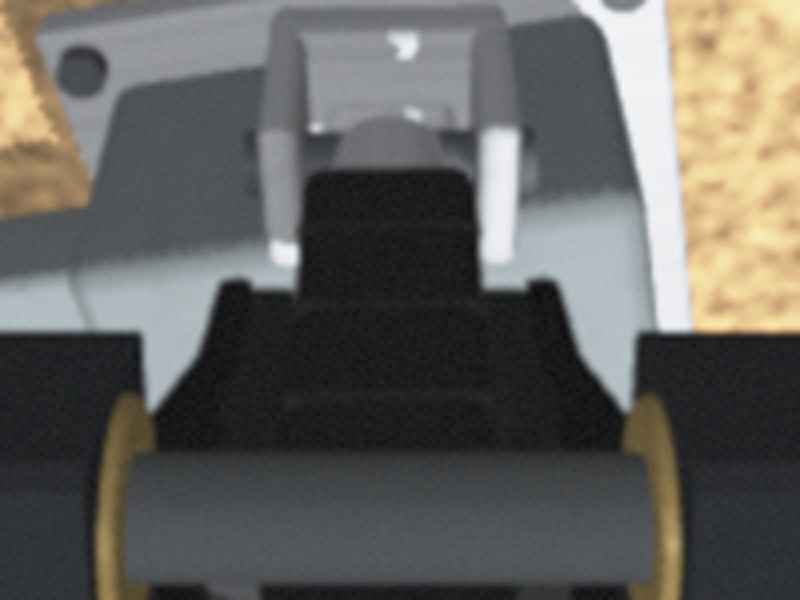

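View pics/s6.png

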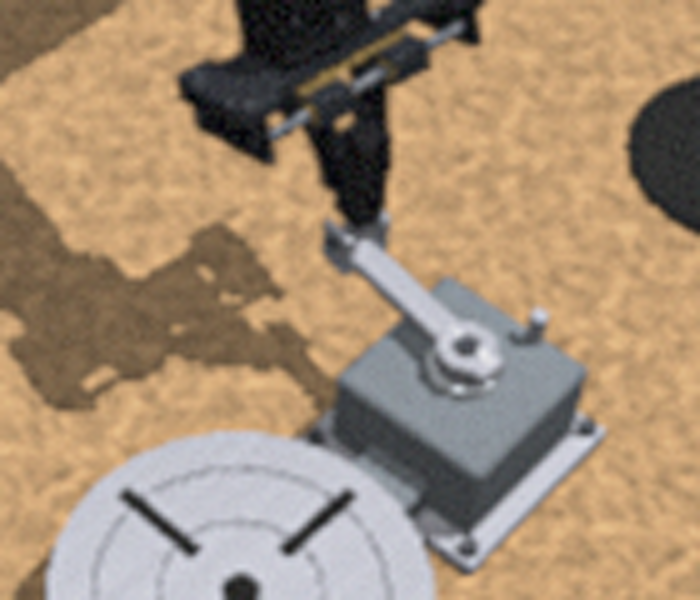

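The grip edge is now at row 222.5, against about 220 predicted for upright, so it is within roughly 0.06 rad. I'll open, straighten the tool, and check the grip by itself before regripping.

move_arm(delta_pos=[[0, 0, 0], [0, 0, 0], [0, 0, 0], [0, 0, 0], [0, 0, 0]], rotation=[[0, 0, 0], [0, 0, 0], [0, 0, 0], [0, 0, 0], [0, 0, 0]], fingers=[0.7, 0.7, 0.7, 0.7, 0.7])

```text
clock: 6.75
eef_pos: [0.4971, 0.0636, 0.1721]
tool_rot: [[0.323, -0.334, 0.886], [0.114, 0.943, 0.314], [-0.94, -0.0, 0.342]]
wrist_force: [-0.2, 0.0, 0.3]
gripper_width: 0.0493
```

```bash
python3 - <<'E'
from h import *
st()
line([.5001,.0668,.173],5,Rdown(109.4))
E
```

```text
6.75 [0.4971 0.0636 0.1721] [[0.323, -0.334, 0.886], [0.114, 0.943, 0.314], [-0.94, -0.0, 0.342]] F [-0.2  0.   0.3] w 0.0493 q [-0.21  0.36  2.05  0.4   0.47 -2.46]
[0.0001, 0.0004, 0.0008] [0.0, 4.0, -0.0]
[0.0, 0.0004, 0.0008] [0.0, 4.0, -0.0]
[0.0, 0.0004, 0.0008] [0.0, 4.0, -0.0]
[-0.0, 0.0004, 0.0008] [0.0, 4.0, -0.0]
[-0.0002, 0.0005, 0.0008] [0.0, 4.0, -0.0]
end [0.5001 0.0668 0.1731] [[0.0, -0.334, 0.943], [-0.0, 0.943, 0.334], [-1.0, -0.0, 0.0]]
```

move_arm(delta_pos=[[0, 0.0005, 0.001], [0, 0.0005, 0.001], [0, 0.0005, 0.001], [0, 0.0005, 0.001], [0, 0, 0]], rotation=[[0, 4, 0], [0, 4, 0], [0, 4, 0], [0, 4, 0], [0, 4, 0]], fingers=[0.7, 0.7, 0.7, 0.7, 0.7])

```text
clock: 7.17
eef_pos: [0.5003, 0.0668, 0.1735]
tool_rot: [[-0.002, -0.334, 0.943], [-0.002, 0.943, 0.334], [-1.0, -0.001, -0.003]]
wrist_force: [0.1, 0.7, -0.1]
gripper_width: 0.0606
```

move_arm(delta_pos=[[0, 0, 0], [0, 0, 0], [0, 0, 0], [0, 0, 0], [0, 0, 0]], rotation=[[0, 0, 0], [0, 0, 0], [0, 0, 0], [0, 0, 0], [0, 0, 0]], fingers=[0.7, 0.7, 0, 0, 0])

```text
clock: 7.58
eef_pos: [0.4988, 0.0667, 0.1729]
tool_rot: [[-0.001, -0.333, 0.943], [0.0, 0.943, 0.333], [-1.0, 0.001, -0.001]]
wrist_force: [0.9, 0.6, -0.3]
gripper_width: 0.0485
```

```bash
python3 - <<'E'
from h import *
st()
s=env.state(); h=np.array([.5001,.0668,0]);u=np.array([.944,.329,0])
p=eyes.camera_params('wrist')
im=eyes.read_camera('wrist'); crop(im[:,:,::-1],180,180,380,330,4,'pics/w7.png')
for z in(.136,.142,.17,.2): print(z,proj(p,h+[0,0,z]),proj(p,h-.013*u+[0,0,z]))
im=eyes.read_camera('scene'); crop(im[:,:,::-1],245,145,385,265,5,'pics/s7.png')
E
```

```text
7.58 [0.4988 0.0667 0.1729] [[-0.001, -0.333, 0.943], [0.0, 0.943, 0.333], [-1.0, 0.001, -0.001]] F [ 0.9  0.6 -0.3] w 0.0485 q [-0.09  0.44  1.79  0.    0.92 -2.  ]
0.136 [275.24880885 243.58031683] [275.32004535 222.89858656]
0.142 [275.22245594 247.33072233] [275.29524321 226.12845399]
0.17 [275.07709052 268.01835441] [275.15799413 244.00176653]
0.2 [274.86372707 298.38310398] [274.95519128 270.41184178]
```

View pics/w7.png

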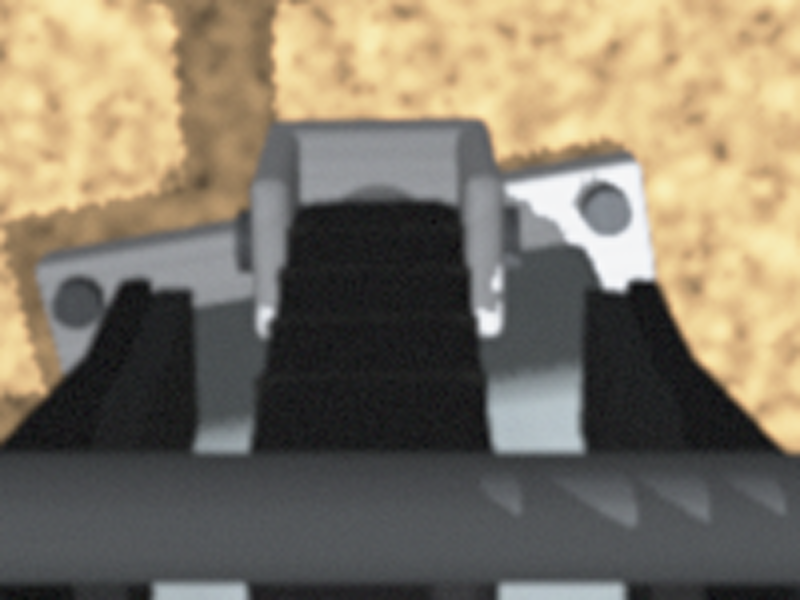

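View pics/s7.png

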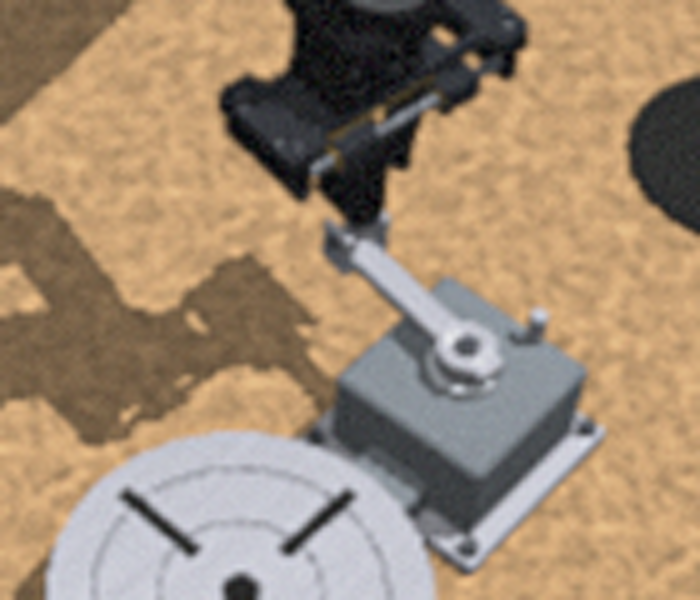

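The grip stands free with its lower edge at row 231 against 226–228 for upright, so it is within about 0.1 rad. I'll close, tilt the tool slightly to press the grip onto its stop, and then crank.

move_arm(delta_pos=[[0, 0, 0], [0, 0, 0], [0, 0, 0], [0, 0, 0], [0, 0, 0]], rotation=[[0, 0, 0], [0, 0, 0], [0, 0, 0], [0, 0, 0], [0, 0, 0]], fingers=[0, 0, 0, 0, 0])

```text
clock: 8.1
eef_pos: [0.4999, 0.0664, 0.1731]
tool_rot: [[-0.0, -0.334, 0.942], [-0.001, 0.942, 0.334], [-1.0, -0.001, -0.0]]
wrist_force: [0.3, -2.7, 1.1]
gripper_width: 0.0236
```

move_arm(delta_pos=[[0, 0, 0], [0, 0, 0.001], [0, 0, 0.001], [0, 0, 0], [0, 0, 0]], rotation=[[0, 0, 0], [0, -5, 0], [0, -5, 0], [0, 0, 0], [0, 0, 0]], fingers=[0, 0, 0, 0, 0])

```text
clock: 8.52
eef_pos: [0.5038, 0.0683, 0.1736]
tool_rot: [[0.169, -0.331, 0.928], [0.06, 0.943, 0.326], [-0.984, 0.0, 0.18]]
wrist_force: [3.8, 4.3, -4.3]
gripper_width: 0.0238
```

```bash
python3 - <<'E'
from h import *
st()
s=env.state(); p0=np.array(s['eef_pos']); R0=np.array(s['tool_rot']); hub=np.array([.604,.103,0])
r=np.linalg.norm((p0-hub)[:2]); a0=np.degrees(np.arctan2(*(p0-hub)[1::-1]))%360; print('r',r,'ang',a0)
n=20; tot=118.3-a0; ax=R0.T@np.array([0,0,1.]); st_=np.round(ax*tot/n,2); print(tot)
p=p0.copy();R=R0.copy()
for k in range(n):
    a=np.radians(a0+tot*(k+1)/n); t=hub+[r*np.cos(a),r*np.sin(a),p0[2]]
    d=np.round(R.T@(t-p),4); p=p+R@d; R=R@Ro.from_rotvec(st_,degrees=True).as_matrix()
    print(d.tolist(),st_.tolist())
print(p,R)
E
```

```text
8.52 [0.5038 0.0683 0.1736] [[0.169, -0.331, 0.928], [0.06, 0.943, 0.326], [-0.984, 0.0, 0.18]] F [ 3.8  4.3 -4.3] w 0.0238 q [-0.14  0.39  1.9   0.13  0.69 -2.14]
r 0.10602846900221616 ang 199.07541433356892
-80.77541433356892
[0.0001, 0.0075, 0.0003] [3.97, -0.0, -0.73]
[0.0, 0.0074, 0.0003] [3.97, -0.0, -0.73]
[0.0001, 0.0075, 0.0003] [3.97, -0.0, -0.73]
[0.0, 0.0075, 0.0003] [3.97, -0.0, -0.73]
[0.0001, 0.0074, 0.0003] [3.97, -0.0, -0.73]
[0.0, 0.0075, 0.0003] [3.97, -0.0, -0.73]
[0.0001, 0.0075, 0.0003] [3.97, -0.0, -0.73]
[0.0, 0.0074, 0.0003] [3.97, -0.0, -0.73]
[0.0001, 0.0075, 0.0003] [3.97, -0.0, -0.73]
[0.0, 0.0075, 0.0003] [3.97, -0.0, -0.73]
[0.0001, 0.0074, 0.0003] [3.97, -0.0, -0.73]
[0.0, 0.0075, 0.0003] [3.97, -0.0, -0.73]
[0.0001, 0.0074, 0.0003] [3.97, -0.0, -0.73]
[0.0, 0.0075, 0.0003] [3.97, -0.0, -0.73]
[0.0001, 0.0075, 0.0003] [3.97, -0.0, -0.73]
[0.0, 0.0074, 0.0003] [3.97, -0.0, -0.73]
[0.0001, 0.0075, 0.0003] [3.97, -0.0, -0.73]
[0.0, 0.0075, 0.0003] [3.97, -0.0, -0.73]
[0.0001, 0.0074, 0.0003] [3.97, -0.0, -0.73]
[0.0, 0.0075, 0.0003] [3.97, -0.0, -0.73]
[0.55375375 0.19634025 0.17365566] [[ 0.08543681  0.87777537  0.47139256]
 [-0.15870986  0.47907127 -0.86330869]
 [-0.98362174 -0.00105631  0.18024192]]
```

move_arm(delta_pos=[[0, 0.0075, 0.0003], [0, 0.0075, 0.0003], [0, 0.0075, 0.0003], [0, 0.0075, 0.0003], [0, 0.0075, 0.0003]], rotation=[[4, 0, -0.7], [4, 0, -0.7], [4, 0, -0.7], [4, 0, -0.7], [4, 0, -0.7]], fingers=[0, 0, 0, 0, 0])

```text
clock: 8.93
eef_pos: [0.4978, 0.105, 0.1736]
tool_rot: [[0.178, 0.017, 0.984], [-0.002, 1.0, -0.016], [-0.984, 0.001, 0.178]]
wrist_force: [4.0, -1.5, -5.2]
gripper_width: 0.0238
```

```bash
cat > c.py <<'E'
from h import *
import sys
st()
s=env.state(); p0=np.array(s['eef_pos']); R0=np.array(s['tool_rot']); hub=np.array([.604,.103,0])
r=np.linalg.norm((p0-hub)[:2]); a0=np.degrees(np.arctan2(*(p0-hub)[1::-1]))%360; print('r',r,'ang',a0,'yaw',np.degrees(np.arctan2(R0[1,1],R0[0,1])))
E
python3 c.py
```

```text
8.93 [0.4978 0.105  0.1736] [[0.178, 0.017, 0.984], [-0.002, 1.0, -0.016], [-0.984, 0.001, 0.178]] F [ 4.  -1.5 -5.2] w 0.0238 q [-0.01  0.39  1.9  -0.    0.67 -1.57]
r 0.10625775499379914 ang 178.90562669917145 yaw 89.05356562328238
```

The crank is tracking well: 20° turned, the radius is constant and the forces are small.

move_arm(delta_pos=[[0, 0.0075, 0.0003], [0, 0.0075, 0.0003], [0, 0.0075, 0.0003], [0, 0.0075, 0.0003], [0, 0.0075, 0.0003]], rotation=[[4, 0, -0.7], [4, 0, -0.7], [4, 0, -0.7], [4, 0, -0.7], [4, 0, -0.7]], fingers=[0, 0, 0, 0, 0])

```text
clock: 9.35
eef_pos: [0.5047, 0.1415, 0.1736]
tool_rot: [[0.165, 0.361, 0.918], [-0.062, 0.932, -0.356], [-0.984, 0.001, 0.176]]
wrist_force: [4.4, -1.4, -5.7]
gripper_width: 0.0238
```

move_arm(delta_pos=[[0, 0.0075, 0.0003], [0, 0.0075, 0.0003], [0, 0.0075, 0.0003], [0, 0.0075, 0.0003], [0, 0.0075, 0.0003]], rotation=[[4, 0, -0.7], [4, 0, -0.7], [4, 0, -0.7], [4, 0, -0.7], [4, 0, -0.7]], fingers=[0, 0, 0, 0, 0])

```text
clock: 9.77
eef_pos: [0.5238, 0.1733, 0.1737]
tool_rot: [[0.132, 0.662, 0.738], [-0.114, 0.75, -0.652], [-0.985, 0.002, 0.175]]
wrist_force: [2.7, -1.9, -4.4]
gripper_width: 0.0236
```

```bash
python3 c.py
```

```text
9.77 [0.5238 0.1733 0.1737] [[0.132, 0.662, 0.738], [-0.114, 0.75, -0.652], [-0.985, 0.002, 0.175]] F [ 2.7 -1.9 -4.4] w 0.0236 q [ 0.19  0.47  1.73 -0.19  0.84 -0.53]
r 0.10661986216572478 ang 138.76276041859708 yaw 48.555260773251206
```

move_arm(delta_pos=[[0, 0.0075, 0.0003], [0, 0.0075, 0.0003], [0, 0.0075, 0.0003], [0, 0.007, 0.0003], [0, 0.005, 0.0003]], rotation=[[4, 0, -0.7], [4, 0, -0.7], [4, 0, -0.7], [4, 0, -0.7], [3, 0, -0.5]], fingers=[0, 0, 0, 0, 0])

```text
clock: 10.18
eef_pos: [0.5507, 0.1953, 0.1736]
tool_rot: [[0.087, 0.872, 0.482], [-0.149, 0.489, -0.859], [-0.985, 0.003, 0.173]]
wrist_force: [2.8, 1.1, -3.1]
gripper_width: 0.0238
```

move_arm(delta_pos=[[0, 0.003, 0], [0, 0.003, 0], [0, 0, 0], [0, 0, 0], [0, 0, 0]], rotation=[[1, 0, 0], [1, 0, 0], [0, 0, 0], [0, 0, 0], [0, 0, 0]], fingers=[0, 0, 0, 0, 0])

```text
clock: 10.6
eef_pos: [0.5536, 0.1969, 0.1736]
tool_rot: [[0.084, 0.888, 0.452], [-0.15, 0.46, -0.875], [-0.985, 0.006, 0.172]]
wrist_force: [0.9, -0.6, -4.7]
gripper_width: 0.0241
```

```bash
python3 c.py; python3 - <<'E'
from h import *
im=eyes.read_camera('scene'); crop(im[:,:,::-1],245,145,385,265,5,'pics/s8.png')
im=eyes.read_camera('wrist'); cv2.imwrite('pics/w8.png',im[:,:,::-1])
E
```

```text
10.6 [0.5536 0.1969 0.1736] [[0.084, 0.888, 0.452], [-0.15, 0.46, -0.875], [-0.985, 0.006, 0.172]] F [ 0.9 -0.6 -4.7] w 0.0241 q [ 0.24  0.54  1.6  -0.2   0.97 -0.13]
r 0.10654716502767932 ang 118.2142588363917 yaw 27.394485837687274
```

View pics/s8.png

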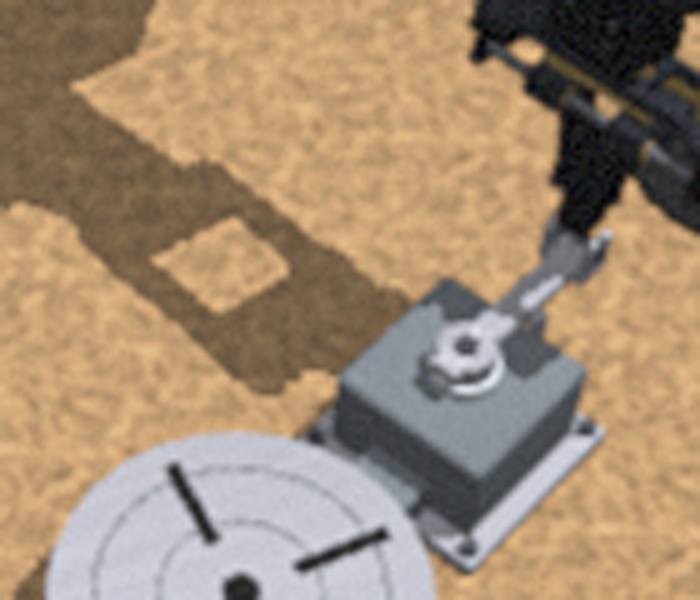

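View pics/w8.png

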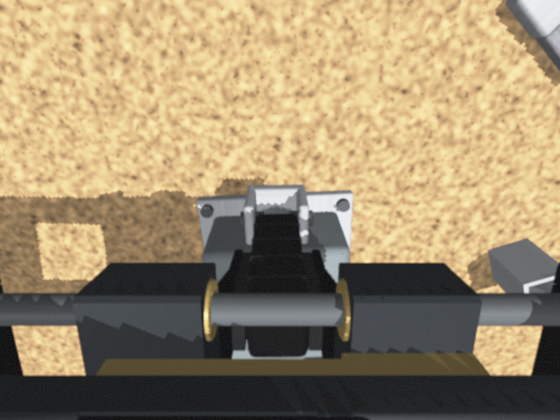

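The arm now points along the stand's +y with the cheeks at about (575,250) in the crop, at a crank angle of about 1.60. I'll nudge it further to feel the stop, with a little extra upright tilt.

move_arm(delta_pos=[[0, 0.003, 0], [0, 0.003, 0.001], [0, 0.002, 0.001], [0, 0, 0], [0, 0, 0]], rotation=[[0, 0, 0], [0, -4, 0], [0, -4, 0], [0, 0, 0], [0, 0, 0]], fingers=[0, 0, 0, 0, 0])

```text
clock: 11.12
eef_pos: [0.5552, 0.1946, 0.174]
tool_rot: [[0.132, 0.891, 0.435], [-0.281, 0.455, -0.845], [-0.951, -0.011, 0.31]]
wrist_force: [-14.9, -12.4, 4.8]
gripper_width: 0.024
```

```bash
python3 c.py
```

```text
11.12 [0.5552 0.1946 0.174 ] [[0.132, 0.891, 0.435], [-0.281, 0.455, -0.845], [-0.951, -0.011, 0.31]] F [-14.9 -12.4   4.8] w 0.024 q [ 0.31  0.56  1.59 -0.38  0.98  0.04]
r 0.10384579846439061 ang 118.05101261528173 yaw 27.05709010551182
```

The stop is confirmed by a reaction of about 19 N with no motion. I'll relax the push, open, and check before retreating.

move_arm(delta_pos=[[0, -0.003, 0], [0, -0.003, 0], [0, -0.001, 0], [0, 0, 0], [0, 0, 0]], rotation=[[0, 0, 0], [0, 0, 0], [0, 0, 0], [0, 0, 0], [0, 0, 0]], fingers=[0, 0, 0, 0.3, 0.6])

```text
clock: 11.53
eef_pos: [0.5563, 0.1959, 0.1749]
tool_rot: [[0.147, 0.889, 0.433], [-0.269, 0.457, -0.848], [-0.952, 0.008, 0.307]]
wrist_force: [-0.9, -0.3, -1.5]
gripper_width: 0.0279
```

move_arm(delta_pos=[[0, 0, 0], [0, 0, 0], [0, 0, 0], [0, 0, 0], [0, 0, 0]], rotation=[[0, 0, 0], [0, 0, 0], [0, 0, 0], [0, 0, 0], [0, 0, 0]], fingers=[0.8, 0.9, 0.9, 0.9, 0.9])

```text
clock: 11.95
eef_pos: [0.5571, 0.1965, 0.1751]
tool_rot: [[0.149, 0.888, 0.435], [-0.269, 0.459, -0.846], [-0.951, 0.009, 0.308]]
wrist_force: [-0.5, 0.1, 0.3]
gripper_width: 0.058
```

```bash
python3 c.py; python3 - <<'E'
from h import *
im=eyes.read_camera('wrist'); cv2.imwrite('pics/w9.png',im[:,:,::-1])
E
```

```text
11.95 [0.5571 0.1965 0.1751] [[0.149, 0.888, 0.435], [-0.269, 0.459, -0.846], [-0.951, 0.009, 0.308]] F [-0.5  0.1  0.3] w 0.058 q [ 0.31  0.55  1.6  -0.38  0.96  0.04]
r 0.1045703070588121 ang 116.65523239069181 yaw 27.346551661055702
```

View pics/w9.png

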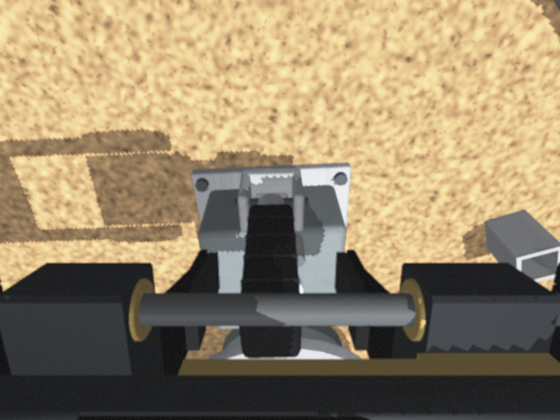

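The fingers are open around the upright grip with clearance on both sides: grip at columns 245–300, fingers at about 205 and 345. I'll retreat along the tool axis.

move_arm(delta_pos=[[0, 0, 0], [-0.01, 0, 0], [-0.02, 0, 0], [-0.03, 0, 0], [-0.03, 0, 0]], rotation=[[0, 0, 0], [0, 0, 0], [0, 0, 0], [0, 0, 0], [0, 0, 0]], fingers=[1, 1, 1, 1, 1])

```text
clock: 12.42
eef_pos: [0.5425, 0.2203, 0.2611]
tool_rot: [[0.146, 0.889, 0.435], [-0.271, 0.459, -0.846], [-0.952, 0.006, 0.307]]
wrist_force: [1.0, -0.4, 0.9]
gripper_width: 0.0859
```

move_arm(delta_pos=[[-0.03, 0, 0], [-0.03, 0, 0], [-0.03, 0, 0], [-0.02, 0, -0.02], [0, 0, -0.02]], rotation=[[0, 0, 0], [0, 0, 0], [0, 0, 0], [0, 0, 0], [0, 0, 0]], fingers=[1, 1, 1, 1, 1])

```text
clock: 12.83
eef_pos: [0.5114, 0.286, 0.3595]
tool_rot: [[0.159, 0.888, 0.431], [-0.264, 0.459, -0.848], [-0.951, 0.021, 0.308]]
wrist_force: [-0.8, 0.6, 0.5]
gripper_width: 0.0869
```

move_arm(delta_pos=[[0, 0, -0.04], [0, 0, -0.04], [0, 0, -0.02], [0, 0, 0], [0, 0, 0]], rotation=[[0, 0, 0], [0, 0, 0], [0, 0, 0], [0, 0, 0], [0, 0, 0]], fingers=[1, 1, 1, 1, 1])

```text
clock: 13.25
eef_pos: [0.4652, 0.3693, 0.322]
tool_rot: [[0.148, 0.887, 0.437], [-0.27, 0.462, -0.845], [-0.951, 0.007, 0.308]]
wrist_force: [-0.8, -0.3, 0.5]
gripper_width: 0.0871
```

```bash
python3 - <<'E'
from h import *
st()
a=eyes.read_camera('scene')[:,:,::-1]; cv2.imwrite('pics/sA.png',a)
b=eyes.read_camera('top')[:,:,::-1]; cv2.imwrite('pics/tA.png',b)
crop(a,275,150,385,260,5,'pics/sAc.png'); crop(b,170,150,290,250,5,'pics/tAc.png')
E
```

```text
13.25 [0.4652 0.3693 0.322 ] [[0.148, 0.887, 0.437], [-0.27, 0.462, -0.845], [-0.951, 0.007, 0.308]] F [-0.8 -0.3  0.5] w 0.0871 q [ 0.64  0.44  1.35 -0.31  1.41  0.22]
```

View pics/sAc.png

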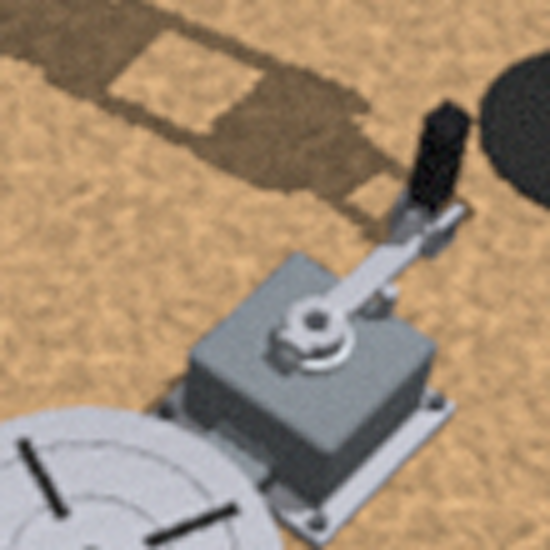

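View pics/tAc.png

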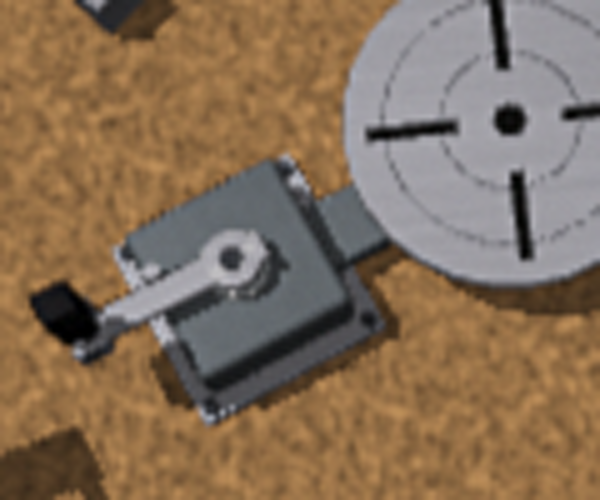

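View pics/sA.png

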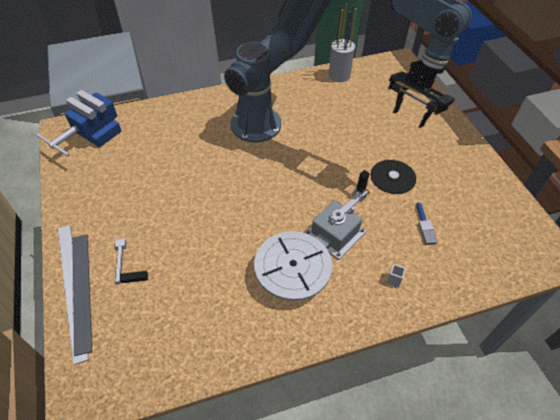

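The grip stands up with its tip at about (364,173) in the scene view, the arm lies along +y by the post, and the spare hasn't moved. A quick numeric check of uprightness and crank angle comes next.

```bash
python3 - <<'E'
from h import *
hub=np.array([.604,.103,0])
for n in('top','scene'):
    p=eyes.camera_params(n)
    for cr in(1.4,1.6):
        a=np.radians(210-np.degrees(cr)); e=np.array([np.cos(a),np.sin(a),0]); h=hub+.11*e
        print(n,cr,'pin',proj(p,h+[0,0,.126]).round(1),{f:proj(p,h-e*.095*np.cos(f)+[0,0,.126+.095*np.sin(f)]).round(1).tolist() for f in(1.27,1.45,1.571)})
    im=cv2.imread('pics/'+n[0]+'A.png'); g=im.max(2)
    x0,y0,x1,y1=(172,200,195,222) if n=='top' else (352,165,371,196)
    m=np.zeros_like(g); m[y0:y1,x0:x1]=(g[y0:y1,x0:x1]<60)*255
    c=max(cv2.findContours(m,cv2.RETR_EXTERNAL,cv2.CHAIN_APPROX_NONE)[0],key=cv2.contourArea)
    print(n,cv2.boundingRect(c),cv2.minAreaRect(c),cv2.fitLine(c,cv2.DIST_L2,0,.01,.01).ravel())
    # expected silhouette centre of box, z 0.142..0.221 and tip corners
    for f in(1.27,1.571):
        a=np.radians(118.3); e=np.array([np.cos(a),np.sin(a),0]); k=np.array([-e[1],e[0],0]); d=-e*np.cos(f)+np.array([0,0,np.sin(f)]); w=np.cross(k,d)
        P=np.array([proj(p,hub+[0,0,.126]+.11*e+l*d+s*.012*k+q*.013*w) for l in(.016,.095) for s in(-1,1) for q in(-1,1)]).astype('float32')
        print(' exp',f,cv2.minAreaRect(P),'min',P.min(0),'max',P.max(0))
a=cv2.imread('pics/scene0.png').astype(int);b=cv2.imread('pics/sA.png').astype(int)
print('spare diff',abs(a-b)[235:285,110:152].max())
E
```

```text
top 1.4 pin [189.5 220.5] {1.27: [191.3, 210.2], 1.45: [186.9, 213.3], 1.571: [183.9, 215.5]}
top 1.6 pin [186.1 215.1] {1.27: [188.6, 205.9], 1.45: [183.6, 208.1], 1.571: [180.2, 209.8]}
top (176, 207, 14, 12) ((182.75, 212.25001525878906), (14.142135620117188, 9.192388534545898), 45.0) [  0.813927    0.5809672 182.69698   212.39394  ]
 exp 1.27 ((187.5621337890625, 209.64422607421875), (13.502625465393066, 13.412352561950684), 67.1380615234375) min [181.27803 201.11382] max [194.00673 218.291  ]
 exp 1.571 ((182.52305603027344, 211.9818572998047), (13.448090553283691, 10.515668869018555), 63.23796463012695) min [174.826  204.5598] max [190.23415 219.18808]
scene 1.4 pin [354.3 188.4] {1.27: [354.1, 175.4], 1.45: [356.7, 171.3], 1.571: [358.4, 168.9]}
scene 1.6 pin [359.9 191.5] {1.27: [358.6, 177.9], 1.45: [362.1, 174.2], 1.571: [364.3, 172.1]}
scene (357, 171, 12, 22) ((362.1764831542969, 181.2941131591797), (8.246211051940918, 21.3431339263916), 14.03624439239502) [ 3.0198979e-01 -9.5331115e-01  3.6225531e+02  1.8123404e+02]
 exp 1.27 ((359.0267639160156, 183.55599975585938), (21.384693145751953, 11.541482925415039), 85.66631317138672) min [352.88168 172.89763] max [365.18478 194.19592]
 exp 1.571 ((362.3936462402344, 180.22802734375), (10.811264991760254, 24.62109375), 13.571038246154785) min [355.26285 167.91489] max [369.97342 192.58524]
spare diff 27
```

Both views match the model of crank 1.6 and grip upright at 1.57, and the spare's patch in the image is unchanged. I'm handing in.

```bash
python3 -c "
from h import *
st(); print(env.close_job()); st()"
```

```text
13.35 [0.4665 0.368  0.3227] [[0.149, 0.888, 0.434], [-0.27, 0.459, -0.846], [-0.951, 0.009, 0.308]] F [-0.5 -0.2 -0.7] w 0.0869 q [ 0.64  0.43  1.35 -0.31  1.41  0.22]
the job is handed in; nothing more can be done
None
the job is handed in; nothing more can be done
```

I swung the grip up to upright, cranked it clockwise against its stop, let go and backed the gripper well clear. The job was handed in at about 13.4 s of the 45 s allowed; hand-in reports no verdict.

- **First swing:** the grip lagged in the fingers by an estimated 0.15–0.2 rad. I tilted the tool to carry it onto its stop and regripped it with the tool upright. I then tilted the tool outward again, by about 10°, to keep the grip against its stop while cranking.
- **Stop:** pushing about 8 mm further gave roughly 19 N with no motion, so the arm was against the post before I let go.
- **Final state:** the last scene and top pictures fit a crank angle of about 1.6 rad and a grip angle of about 1.57 rad. For example, the grip's silhouette centre in the scene view was (362.2, 181.3), against (362.4, 180.2) expected.
- **Spare crank:** it looks unmoved in the pictures. The wrist force was close to zero after letting go.
- **Disagreement:** before the regrip, the wrist view suggested the grip was up to 0.1 rad short of upright. The final pictures did not show that.

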